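# Tip the wooden balls into the empty cell of the keepsake box

## Robot

A 6-joint arm with a two-finger parallel gripper is mounted at the origin on the work surface. World frame = base frame: x ahead of the robot, y to its left, z up, the work surface at z = 0. Lengths are in m, angles in rad, forces in N, time in s.
With the tool pointing down it reaches from about 0.225 to 0.875 m from the base axis. Payload 3.4 kg.
Tool frame: the origin (TCP) lies at the very end of the fingers, on their centre line; the grasp point (between the pads) lies behind it (manip.grasp_offset is the z of the grasp point in the tool frame, in m); z points along the fingers, y is the line along which they close (so a half turn about z gives the same grasp; the last joint's range is limited). The gripper opens to 85 mm and grips with 20 to 120 N. Pads are 22 mm wide; open, the fingers measure 114 mm over their backs; the gripper's body (76 mm by 85 mm) begins 54 mm behind the grasp point. The pads swing forward as they close: fully open they stand 13 mm farther back than shut.
Start: joints at [-1.464, 0.276, 1.505, -0, 1.361, -0.121], TCP at [0.13, -0.56, 0.231] pointing down, gripper open.
Joint ranges: [-2.89, 2.89], [-0.75, 2.08], [0.22, 2.7], [-1.18, 4.32], [0.11, 2.71], [-2.7, 2.7]. Speed limits (rad/s): [2.57, 2.57, 3.14, 3.14, 3.14, 3.14].

## Interface

Orientations are given as a unit quaternion [w, x, y, z].
In Python, from rig import manip gives the robot as it stands.
- The arm moves only by the shell command python3 -m pendant 'ROWS' [FORCE]. ROWS is JSON, a list of rows, each an object of numbers: "dx", "dy", "dz": the shift along the tool's x, y, z in m; "rx", "ry", "rz": the turn, a rotation vector about the tool's x, y, z in degrees; "hand": the finger opening in m, from 0 to 0.0854. In form: [{"dx": .., "dy": .., "dz": .., "rx": .., "ry": .., "rz": .., "hand": ..}, ...]. A call has 1 to 12 rows; each row shifts and turns the commanded pose from where the row before left it, along the tool's axes as they then stand; what a row does not reach is not made up. A row lasts 1/12 s, in which the tool goes at most 41.7 mm and 7.16 degrees, less where a joint would pass 70% of its speed; a pose out of reach is approached as far as the arm can. A call is refused whole if a number of a shift passes 0.0417 or a number of a turn 7.16, either way. A call with a gripper value outside its range is refused whole. The fingers move at their own pace and stop on an object; FORCE is the grip in N (left out, the last holds). Time passes only in rows, so rows that do not move let the fingers close. It gives the time, the measured TCP pose, the force, the opening and the grip force at its end, in the units of the state.
- manip.get_state(): the state, without advancing time (a new reading comes with each control period).
- manip.get_image(name): name is "side" or "top" or "wrist"; returns a dict with "frame" (384x512x3 uint8, red, green, blue), "fx", "fy", "cx", "cy" (pixels), "distortion" ([k1, k2, p1, p2, k3] as OpenCV has them; the pictures are not rectified), "position" and "attitude" of the camera in the world; the wrist camera has in their place "mount" (4x4, takes a point from camera to tool coordinates, whose origin is the TCP and whose axes are the flange's). Camera axes: x right, y up, looking along -z (the intrinsics and any distortion apply to the point x, -y, -z); pixel columns grow to the right and rows downward; lengths in m; the calibration is good to about 2 mm. A picture is of the moment at which its call begins: read the wrist's pose just before it. There is no depth.
- manip.sign_off(): hands the job in; it is judged then, once.
The state is a dict: "clock": time; "qpos": joint angles; "qd": joint speeds; "effort": joint torques, N m; "position": TCP position; "ee_rot": TCP orientation; "contact_force": force on the tool from outside, world axes, zero at the start; "moment": the same for the moment, N m; "width": finger opening in m; "gripper_force": force on a finger pad.
Only numpy, scipy, OpenCV 4.12 (cv2) and the standard library are available. Lean on these libraries where they do the work, as an engineer would, in place of code of your own. Each camera call takes 0.05 s, during which the arm holds its last target. There are 200 camera calls.

## Task

Lift the little handled wooden caddy, keeping both wooden balls in it, and tip it over its low front lip so that both balls drop, from close above, into the one empty, felt-lined cell of the divided box, without crossing into a neighbouring cell, falling on the sideboard or being handled with the gripper. Then stand the empty caddy upright on the sideboard and let go, leaving the other ornaments and the vase and candle holder undisturbed.

Things in the scene. Friction and masses are not known exactly. Their poses are not given: they have to be found in the camera images.
- box: Open square wooden box, fixed, 270 x 270 x 80 mm high; all walls and dividers 6 mm thick and 80 mm high, floor 6 mm. Two crossing dividers make four equal cells, 126 x 126 mm inside, centres at x +-66, y +-66 mm. Origin: centre of its underside, z up. It stands left or right of the robot, the caddy on the other side.
- pad: Grey felt pad, 116 x 116 x 4 mm, fixed on the floor at the centre of the one empty cell (any of the four), parallel to the box: it marks the cell to fill. Origin: centre of its underside, 6 mm above the sideboard top; axes as the box's. The cell's rim is 74 mm above this origin.
- caddy: Loose dark wooden trough, 142 (x) x 82 (y) mm, about 250 g. Walls 6 mm thick, 50 mm high at both long sides and the back (-x); the front (+x) has only a lip, its top 4 mm above the 6 mm thick floor. Inside 132 x 70 mm. Origin: centre of its underside; x towards the lip, z up. Level, it keeps the balls; they roll over the lip when it is tipped front down by about 30 degrees.
- caddy_handle (a point): Centre of the handle bar, 105 mm above the caddy's underside, over its middle. The bar runs across the caddy (along its y), 70 mm clear between two posts, and is 20 mm thick along the caddy's x (the direction to pinch) and 22 mm tall. The balls' tops are 39 mm below this point. Axes as the caddy's.
- caddy_lip (a point): Middle of the top of the caddy's pouring lip, 69 mm ahead of (x) and 10 mm above the caddy's origin.
- ball1_center (a point): Centre of a plain light wooden ball, 60 mm in diameter, about 70 g, that starts in the front of the caddy. It rolls freely.
- ball2_center (a point): Centre of the second, identical ball, that starts behind the first in the caddy.
- gourd: Ornament standing in another cell: amber glass pumpkin with a stem, 72 mm wide, 70 mm high, origin at its underside.
- vaselet: Ornament standing in another cell: terracotta miniature vase, 64 mm wide, 68 mm high, origin at its underside.
- house: Ornament standing in another cell: white ceramic house, about 56 x 74 mm, 64 mm high, origin at its underside.
- vase: Bystander: white stoneware vase, 96 mm wide, 135 mm high, beyond the box and caddy; origin at its underside.
- candlestick: Bystander: low brass candle holder, 68 mm wide, 56 mm high, between the box and the caddy; origin at its underside.
Not all that is in view belongs to the job. Leave any blue or pink look-alike of the caddy alone.

How it is judged:
By the outcome, as a careful person would: the job done as asked, in the order asked, and still so for the second after the job is handed in, with the robot touching nothing.
It also fails if it takes over 66 s, if anything falls off the work surface, if the arm or the gripper's body presses on something with over 40 N, if the wrist force passes 120 N, or if a joint passes its speed limit or range.

## Working session

There is one attempt and no reset: what is moved stays moved. The work goes in short steps, Python scripts to look and compute and a shell command to move; the robot and the scene stay as the last step left them, time stands still between calls to the robot, and variables do not carry over. Pictures are saved under pics/ and viewed, at most 10 in all, crops included, and the job is handed in when it is done.

```bash
mkdir -p pics; cat > h.py <<'E'
import numpy as np, cv2
from rig import manip
from scipy.spatial.transform import Rotation as R
def rot(q): return R.from_quat([q[1],q[2],q[3],q[0]]).as_matrix()
def cam(im,st=None):
    K=np.array([[im['fx'],0,im['cx']],[0,im['fy'],im['cy']],[0,0,1]]);D=np.array(im['distortion'],float)
    if 'mount' in im:
        M=np.array(im['mount']);T=np.eye(4);T[:3,:3]=rot(st['ee_rot']);T[:3,3]=st['position'];T=T@M
        return K,D,T[:3,:3],T[:3,3]
    a=np.array(im['attitude'],float)
    return K,D,(rot(a) if a.size==4 else a.reshape(3,3)),np.array(im['position'])
def onplane(c,uv,z):
    K,D,A,p=c
    u=cv2.undistortPoints(np.array(uv,float).reshape(-1,1,2),K,D)[:,0]
    d=np.c_[u[:,0],-u[:,1],-np.ones(len(u))]@A.T
    return p+d*((z-p[2])/d[:,2])[:,None]
def proj(c,P):
    K,D,A,p=c
    q=(np.atleast_2d(P)-p)@A*[1,-1,-1]
    return cv2.projectPoints(q,np.zeros(3),np.zeros(3),K,D)[0][:,0]
def save(n,f): cv2.imwrite(n,f[:,:,::-1])
E
python3 - <<'E'
from h import *
print(manip.get_state(), manip.grasp_offset)
for n in('side','top'):
    im=manip.get_image(n); np.save(n+'.npy',im,allow_pickle=True)
    save(f'pics/{n}0.png',im['frame']); print(n,{k:v for k,v in im.items() if k!='frame'})
E
```

```text
{'clock': 0.0, 'qpos': array([-1.46402886e+00,  2.76607777e-01,  1.50616027e+00,  1.89609047e-05,
        1.36069373e+00, -1.20992858e-01]), 'qd': array([ 1.10535182e-03, -4.34637471e-04,  2.78514261e-04,  9.47593445e-04,
       -2.38530705e-05,  6.63352352e-04]), 'effort': array([ 7.23277371e-04, -4.16776335e+01, -2.45805162e+01,  8.68836241e-05,
        1.12345006e-02,  2.59879201e-06]), 'position': array([ 0.12978045, -0.55961   ,  0.23042161]), 'ee_rot': array([-9.34475392e-04,  9.93522451e-01,  1.13632153e-01,  1.59171065e-05]), 'contact_force': array([-0.25408329, -0.42455747, -0.02040279]), 'moment': array([-0.03980254,  0.01881263, -0.00636099]), 'gripper_force': 0.0, 'width': 0.08562231244219286} -0.0187
side {'fx': 451.4111847839371, 'fy': 451.4111847839371, 'cx': 262.9430943435929, 'cy': 187.93452325061972, 'distortion': array([-0.01204398,  0.        ,  0.        ,  0.        ,  0.        ]), 'position': array([0.17604162, 0.8737916 , 0.81429619]), 'attitude': array([-0.21973177, -0.0964225 ,  0.43081659,  0.86995271])}
top {'fx': 405.86707179062387, 'fy': 405.86707179062387, 'cx': 255.95283303185192, 'cy': 188.591650836334, 'distortion': array([-0.05425143,  0.        ,  0.        ,  0.        ,  0.        ]), 'position': array([0.43887052, 0.05513997, 1.0926594 ]), 'attitude': array([-0.70441273, -0.04402925,  0.05748522,  0.70608752])}
```

View pics/top0.png

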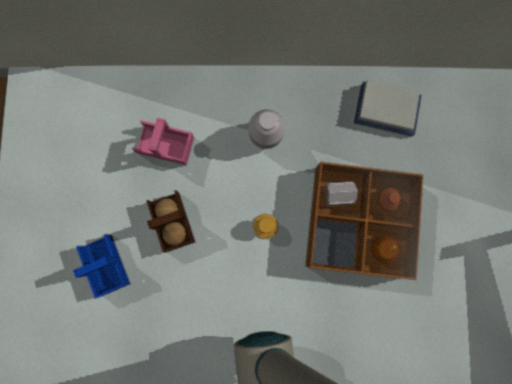

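View pics/side0.png

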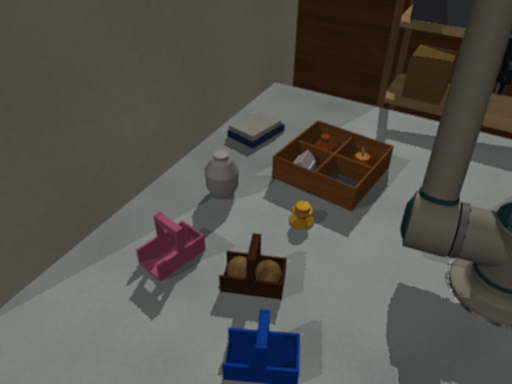

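The top view shows three caddies: dark wooden with two balls at (171,222), blue at (102,267) and pink at (164,142). The dark one fits because it is wooden and holds the balls. The grey pad is in the cell at (335,243). I'll confirm the caddy and find its lip in an enlarged crop.

```bash
python3 - <<'E'
from h import *
o=[]
for n,(u,v) in (('top',(171,222)),('side',(254,270))):
    im=np.load(n+'.npy',allow_pickle=True).item(); f=im['frame'][v-40:v+40,u-40:u+40]
    o.append(cv2.resize(f,(400,400),interpolation=cv2.INTER_CUBIC))
a=np.hstack(o); save('pics/crop1.png',np.clip(a.astype(float)*1.7,0,255).astype(np.uint8))
im=np.load('top.npy',allow_pickle=True).item(); c=cam(im); f=im['frame']
hsv=cv2.cvtColor(f,cv2.COLOR_RGB2HSV)
for n,(x0,y0,x1,y1) in (('box',(300,155,430,285)),('caddy',(140,185,200,258))):
    m=np.zeros(hsv.shape[:2],np.uint8); s=hsv[y0:y1,x0:x1]
    m[y0:y1,x0:x1]=((s[...,1]>110)&((s[...,0]<22)|(s[...,0]>170)))*255
    m=cv2.morphologyEx(m,cv2.MORPH_CLOSE,np.ones((5,5)))
    k=max(cv2.findContours(m,0,1)[0],key=cv2.contourArea)
    r=cv2.minAreaRect(k); b=cv2.boxPoints(r); z=.08 if n=='box' else .05
    P=onplane(c,b,z); print(n,r,'\n',b.round(1).tolist(),'\n',P.round(4).tolist(), [round(float(np.linalg.norm(P[i]-P[i-1])),4) for i in range(4)], P.mean(0))
# box rim corners by eye
P=onplane(c,[[318,163],[423,174],[416,278],[307,267]],.08);print('boxeye',P.round(4).tolist(),P.mean(0))
print('balls',onplane(c,[[166,207],[174,233]],.036))
print(proj(c,[[.3,.3,.1]]))
E
```

```text
box ((364.6575622558594, 220.31333923339844), (108.64168548583984, 105.8415298461914), 6.483073711395264) 
 [[304.70001220703125, 266.79998779296875], [316.70001220703125, 161.60000610351562], [424.6000061035156, 173.89999389648438], [412.70001220703125, 279.0]] 
 [[0.3905, -0.084, 0.08], [0.655, -0.12, 0.08], [0.6233, -0.3998, 0.08], [0.3577, -0.3534, 0.08]] [0.2714, 0.2669, 0.2817, 0.2696] [ 0.50664648 -0.23929339  0.08      ]
caddy ((167.60000610351562, 222.3000030517578), (52.810035705566406, 37.631099700927734), 71.56504821777344) 
 [[141.39999389648438, 203.1999969482422], [177.10000610351562, 191.3000030517578], [193.8000030517578, 241.39999389648438], [158.10000610351562, 253.3000030517578]] 
 [[0.5519, 0.3307, 0.05], [0.5828, 0.2392, 0.05], [0.454, 0.1938, 0.05], [0.4241, 0.2839, 0.05]] [0.1362, 0.0966, 0.1366, 0.095] [0.50321129 0.26191417 0.05      ]
boxeye [[0.6513, -0.1233, 0.08], [0.623, -0.3956, 0.08], [0.3601, -0.362, 0.08], [0.3899, -0.0896, 0.08]] [ 0.50608645 -0.2426381   0.08      ]
balls [[0.54343535 0.26970989 0.036     ]
 [0.47585532 0.24722246 0.036     ]]
[[145.47813936 306.15422923]]
```

View pics/crop1.png

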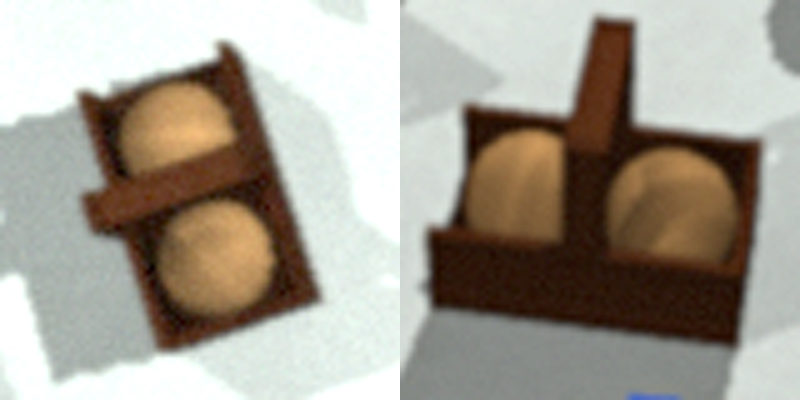

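The crop confirms the dark wooden caddy holding both balls. Its open lip is at the far end (+x), at top pixel (162,196), and its yaw is about 18°. The pad cell is the near-left one. I'll move above the caddy.

```bash
R='x'; python3 -m pendant '[{"dx":0.023,"dy":-0.0295,"dz":-0.004},{"dx":0.023,"dy":-0.0295,"dz":-0.004},{"dx":0.023,"dy":-0.0295,"dz":-0.004},{"dx":0.023,"dy":-0.0295,"dz":-0.004},{"dx":0.023,"dy":-0.0295,"dz":-0.004},{"dx":0.023,"dy":-0.0295,"dz":-0.004},{"dx":0.023,"dy":-0.0295,"dz":-0.004},{"dx":0.023,"dy":-0.0295,"dz":-0.004},{"dx":0.023,"dy":-0.0295,"dz":-0.004},{"dx":0.023,"dy":-0.0295,"dz":-0.004},{"dx":0.023,"dy":-0.0295,"dz":-0.004},{"dx":0.023,"dy":-0.0295,"dz":-0.004}]' 
python3 -m pendant '[{"dx":0.023,"dy":-0.0295},{"dx":0.023,"dy":-0.0295},{"dx":0.023,"dy":-0.0295},{"dx":0.023,"dy":-0.0295},{"dx":0.023,"dy":-0.0295},{"dx":0.023,"dy":-0.0295},{"dx":0.023,"dy":-0.0295},{"dx":0.023,"dy":-0.0295},{"dx":0.023,"dy":-0.0295},{"dx":0.023,"dy":-0.0295},{"dx":0.023,"dy":-0.0295},{"dx":0.023,"dy":-0.0295}]'
python3 -m pendant '[{"rz":-7},{"rz":-7},{"rz":-7},{"rz":-7},{"rz":-7},{"rz":-7},{"rz":-7},{"rz":-7},{"rz":-7},{"rz":-7},{"rz":-7},{"rz":-7}]'
python3 -m pendant '[{"rz":-5.7},{"rz":-5.7},{},{}]'
python3 - <<'E'
from h import *
st=manip.get_state(); print(st['qpos'].round(3),st['position'],rot(st['ee_rot']).round(3).tolist())
im=manip.get_image('wrist'); save('pics/w1.png',im['frame']); np.save('w1.npy',[im,st],allow_pickle=True)
im=manip.get_image('top'); np.save('top1.npy',im,allow_pickle=True)
E
```

```text
[-1.464  0.277  1.506 -0.     1.361 -0.121] [ 0.1297672  -0.55967543  0.2305203 ] [[0.974, 0.226, -0.0], [0.226, -0.974, 0.002], [0.0, -0.002, -1.0]]invalid input
invalid input
invalid input
invalid input
```

View pics/w1.png

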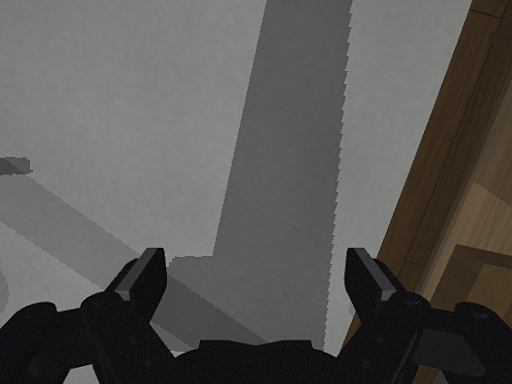

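The arm did not move: the calls were refused. This wrist view shows only the sideboard near the start. I'll try a row with every key.

```bash
python3 -m pendant '[{"dx":0.023,"dy":-0.0295,"dz":-0.004,"rx":0,"ry":0,"rz":0,"hand":0.085}]'; python3 -m pendant '[{"dx":0.023,"dy":-0.0295,"dz":-0.004,"hand":0.085}]';python3 -m pendant '[{"dx":0.023,"dy":-0.0295,"dz":-0.004,"rx":0,"ry":0,"rz":0}]'
```

```text
clock: 0.28
position: [0.1436, -0.5311, 0.2337]
ee_rot: [0.002, 0.994, 0.112, -0.001]
contact_force: [0.4, -1.4, 0.1]
width: 0.0848
gripper_force: 0.0invalid input
invalid input
```

All keys are needed.

```bash
python3 -m pendant '[{"dx":0.023,"dy":-0.0295,"dz":-0.004,"rx":0,"ry":0,"rz":0,"hand":0.085},{"dx":0.023,"dy":-0.0295,"dz":-0.004,"rx":0,"ry":0,"rz":0,"hand":0.085},{"dx":0.023,"dy":-0.0295,"dz":-0.004,"rx":0,"ry":0,"rz":0,"hand":0.085},{"dx":0.023,"dy":-0.0295,"dz":-0.004,"rx":0,"ry":0,"rz":0,"hand":0.085},{"dx":0.023,"dy":-0.0295,"dz":-0.004,"rx":0,"ry":0,"rz":0,"hand":0.085},{"dx":0.023,"dy":-0.0295,"dz":-0.004,"rx":0,"ry":0,"rz":0,"hand":0.085},{"dx":0.023,"dy":-0.0295,"dz":-0.004,"rx":0,"ry":0,"rz":0,"hand":0.085},{"dx":0.023,"dy":-0.0295,"dz":-0.004,"rx":0,"ry":0,"rz":0,"hand":0.085},{"dx":0.023,"dy":-0.0295,"dz":-0.004,"rx":0,"ry":0,"rz":0,"hand":0.085},{"dx":0.023,"dy":-0.0295,"dz":-0.004,"rx":0,"ry":0,"rz":0,"hand":0.085},{"dx":0.023,"dy":-0.0295,"dz":-0.004,"rx":0,"ry":0,"rz":0,"hand":0.085},{"dx":0.023,"dy":-0.0295,"dz":-0.004,"rx":0,"ry":0,"rz":0,"hand":0.085}]' 
python3 -m pendant '[{"dx":0.023,"dy":-0.0295,"dz":0,"rx":0,"ry":0,"rz":0,"hand":0.085},{"dx":0.023,"dy":-0.0295,"dz":0,"rx":0,"ry":0,"rz":0,"hand":0.085},{"dx":0.023,"dy":-0.0295,"dz":0,"rx":0,"ry":0,"rz":0,"hand":0.085},{"dx":0.023,"dy":-0.0295,"dz":0,"rx":0,"ry":0,"rz":0,"hand":0.085},{"dx":0.023,"dy":-0.0295,"dz":0,"rx":0,"ry":0,"rz":0,"hand":0.085},{"dx":0.023,"dy":-0.0295,"dz":0,"rx":0,"ry":0,"rz":0,"hand":0.085},{"dx":0.023,"dy":-0.0295,"dz":0,"rx":0,"ry":0,"rz":0,"hand":0.085},{"dx":0.023,"dy":-0.0295,"dz":0,"rx":0,"ry":0,"rz":0,"hand":0.085},{"dx":0.023,"dy":-0.0295,"dz":0,"rx":0,"ry":0,"rz":0,"hand":0.085},{"dx":0.023,"dy":-0.0295,"dz":0,"rx":0,"ry":0,"rz":0,"hand":0.085},{"dx":0.023,"dy":-0.0295,"dz":0,"rx":0,"ry":0,"rz":0,"hand":0.085}]'
python3 -m pendant '[{"dx":0,"dy":0,"dz":0,"rx":0,"ry":0,"rz":-7,"hand":0.085},{"dx":0,"dy":0,"dz":0,"rx":0,"ry":0,"rz":-7,"hand":0.085},{"dx":0,"dy":0,"dz":0,"rx":0,"ry":0,"rz":-7,"hand":0.085},{"dx":0,"dy":0,"dz":0,"rx":0,"ry":0,"rz":-7,"hand":0.085},{"dx":0,"dy":0,"dz":0,"rx":0,"ry":0,"rz":-7,"hand":0.085},{"dx":0,"dy":0,"dz":0,"rx":0,"ry":0,"rz":-7,"hand":0.085},{"dx":0,"dy":0,"dz":0,"rx":0,"ry":0,"rz":-7,"hand":0.085},{"dx":0,"dy":0,"dz":0,"rx":0,"ry":0,"rz":-7,"hand":0.085},{"dx":0,"dy":0,"dz":0,"rx":0,"ry":0,"rz":-7,"hand":0.085},{"dx":0,"dy":0,"dz":0,"rx":0,"ry":0,"rz":-7,"hand":0.085},{"dx":0,"dy":0,"dz":0,"rx":0,"ry":0,"rz":-7,"hand":0.085},{"dx":0,"dy":0,"dz":0,"rx":0,"ry":0,"rz":-7,"hand":0.085}]'
python3 -m pendant '[{"dx":0,"dy":0,"dz":0,"rx":0,"ry":0,"rz":-5.7,"hand":0.085},{"dx":0,"dy":0,"dz":0,"rx":0,"ry":0,"rz":-5.7,"hand":0.085},{"dx":0,"dy":0,"dz":0,"rx":0,"ry":0,"rz":0,"hand":0.085},{"dx":0,"dy":0,"dz":0,"rx":0,"ry":0,"rz":0,"hand":0.085}]'
python3 - <<'E'
from h import *
st=manip.get_state(); print(st['qpos'].round(3),st['position'],rot(st['ee_rot']).round(3).tolist())
im=manip.get_image('wrist'); save('pics/w2.png',im['frame']); np.save('w1.npy',[im,st],allow_pickle=True)
im=manip.get_image('top'); np.save('top1.npy',im,allow_pickle=True)
E
```

```text
clock: 1.28
position: [0.3346, -0.1173, 0.2836]
ee_rot: [0.0, 0.994, 0.113, 0.0]
contact_force: [1.6, 0.0, 0.2]
width: 0.085
gripper_force: 0.0
clock: 2.2
position: [0.5079, 0.2561, 0.283]
ee_rot: [0.0, 0.993, 0.114, -0.0]
contact_force: [0.5, -0.3, 0.6]
width: 0.0852
gripper_force: 0.0
clock: 3.2
position: [0.5075, 0.2541, 0.283]
ee_rot: [-0.0, 0.66, 0.751, -0.0]
contact_force: [-0.3, 0.4, -0.4]
width: 0.085
gripper_force: 0.0
clock: 3.53
position: [0.5076, 0.2542, 0.2831]
ee_rot: [-0.0, 0.586, 0.811, -0.0]
contact_force: [0.2, -0.4, 0.5]
width: 0.0846
gripper_force: 0.0
[ 0.342  0.241  1.426 -0.     1.475  0.022] [0.50759564 0.2541576  0.28305815] [[-0.314, 0.949, -0.0], [0.949, 0.314, -0.0], [-0.0, -0.0, -1.0]]
```

View pics/w2.png

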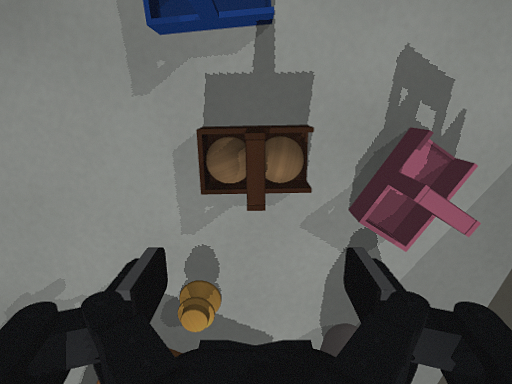

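The wrist view shows the caddy level with its handle bar at (247–266, 133–208), lip on the right at x≈309 and balls at (231,160) and (284,159). I'll turn these pixels into points.

```bash
python3 - <<'E'
from h import *
im,st=np.load('w1.npy',allow_pickle=True); c=cam(im,st)
f=im['frame'][120:215,190:320]
print('cam',c[3], 'mount', np.array(im['mount']).round(3).tolist())
T=rot(st['ee_rot']);p=st['position']
def show(n,uv,z):
    P=onplane(c,uv,z); print(n,P.round(4).tolist(),'tool',((P-p)@T).round(4).tolist())
show('bar top corners L-far,R-far,R-near,L-near',[[246,134],[266,134],[266,206],[247,206]],.116)
show('rim back corners, front',[[198,129],[201,193],[311,128],[310,191]],.05)
show('balls',[[231,160],[284,159]],.036)
t=np.load('top1.npy',allow_pickle=True).item()
t0=np.load('top.npy',allow_pickle=True).item(); ct=cam(t0)
g=t0['frame']; hsv=cv2.cvtColor(g,cv2.COLOR_RGB2HSV)[210:275,300:370]
m=((hsv[...,1]<90)&(hsv[...,2]<110)).astype(np.uint8)
k=max(cv2.findContours(m,0,1)[0],key=cv2.contourArea); r=cv2.minAreaRect(k); b=cv2.boxPoints(r)+[300,210]
P=onplane(ct,b,.010); print('pad',b.round(1).tolist(),P.round(4).tolist(),P.mean(0))
# bar gap check: side profile via columns
row=im['frame'][150:185,235:280].astype(int).sum(2).mean(0); print(row.astype(int).tolist())
col=im['frame'][120:225,250:262].astype(int).sum(2).mean(1); print(col.astype(int).tolist())
E
```

```text
cam [0.48382862 0.32449957 0.42623717] mount [[0.0, 0.958, 0.287, 0.074], [1.0, -0.0, -0.0, -0.001], [0.0, 0.287, -0.958, -0.143], [0.0, 0.0, 0.0, 1.0]]
bar top corners L-far,R-far,R-near,L-near [[0.484, 0.2946, 0.116], [0.503, 0.3009, 0.116], [0.5276, 0.229, 0.116], [0.5083, 0.2226, 0.116]] tool [[0.0458, -0.0097, 0.1671], [0.0458, 0.0104, 0.167], [-0.0302, 0.0111, 0.1671], [-0.0302, -0.0092, 0.1671]]
rim back corners, front [[0.4271, 0.2757, 0.05], [0.452, 0.1991, 0.05], [0.5563, 0.3197, 0.05], [0.5838, 0.2455, 0.05]] tool [[0.0458, -0.0696, 0.2331], [-0.0348, -0.07, 0.2331], [0.047, 0.067, 0.233], [-0.0321, 0.0698, 0.233]]
balls [[0.4758, 0.2493, 0.036], [0.5402, 0.272, 0.036]] tool [[0.0054, -0.0316, 0.2471], [0.0067, 0.0367, 0.247]]
pad [[311.7, 263.5], [316.3, 219.2], [357.4, 223.5], [352.8, 267.8]] [[0.3955, -0.1122, 0.01], [0.5125, -0.127, 0.01], [0.5006, -0.2379, 0.01], [0.3835, -0.2215, 0.01]] [ 0.44804067 -0.17465033  0.01      ]
[204, 198, 200, 205, 212, 211, 205, 199, 194, 190, 157, 94, 112, 121, 121, 121, 122, 122, 122, 122, 122, 121, 119, 120, 119, 119, 118, 118, 115, 97, 124, 164, 188, 211, 215, 217, 219, 223, 226, 227, 232, 237, 239, 245, 249]
[274, 272, 274, 273, 290, 192, 79, 52, 65, 62, 60, 62, 60, 104, 112, 111, 108, 112, 113, 89, 100, 122, 119, 120, 121, 119, 120, 120, 121, 120, 121, 122, 123, 122, 120, 118, 122, 120, 120, 121, 121, 119, 119, 122, 120, 120, 120, 120, 121, 121, 117, 121, 122, 119, 121, 121, 122, 122, 119, 121, 120, 121, 121, 119, 119, 120, 121, 122, 119, 118, 121, 120, 120, 121, 119, 122, 122, 119, 121, 121, 121, 122, 125, 122, 119, 85, 109, 110, 105, 91, 149, 408, 404, 395, 396, 396, 395, 396, 394, 394, 393, 393, 394, 393, 396]
```

```bash
python3 -m pendant '[{"dx":0.003,"dy":0,"dz":0.02,"rx":0,"ry":0,"rz":0,"hand":0.085},{"dx":0.003,"dy":0,"dz":0.02,"rx":0,"ry":0,"rz":0,"hand":0.085},{"dx":0,"dy":0,"dz":0.02,"rx":0,"ry":0,"rz":0,"hand":0.085},{"dx":0,"dy":0,"dz":0.02,"rx":0,"ry":0,"rz":0,"hand":0.085},{"dx":0,"dy":0,"dz":0.02,"rx":0,"ry":0,"rz":0,"hand":0.085},{"dx":0,"dy":0,"dz":0.02,"rx":0,"ry":0,"rz":0,"hand":0.085},{"dx":0,"dy":0,"dz":0.02,"rx":0,"ry":0,"rz":0,"hand":0.085},{"dx":0,"dy":0,"dz":0.02,"rx":0,"ry":0,"rz":0,"hand":0.085},{"dx":0,"dy":0,"dz":0.02,"rx":0,"ry":0,"rz":0,"hand":0.085},{"dx":0,"dy":0,"dz":0.015,"rx":0,"ry":0,"rz":0,"hand":0.085},{"dx":0,"dy":0,"dz":0,"rx":0,"ry":0,"rz":0,"hand":0.085}]'
python3 -m pendant '[{"dx":0,"dy":0,"dz":0,"rx":0,"ry":0,"rz":0,"hand":0.04},{"dx":0,"dy":0,"dz":0,"rx":0,"ry":0,"rz":0,"hand":0.03},{"dx":0,"dy":0,"dz":0,"rx":0,"ry":0,"rz":0,"hand":0.025},{"dx":0,"dy":0,"dz":0,"rx":0,"ry":0,"rz":0,"hand":0.02},{"dx":0,"dy":0,"dz":0,"rx":0,"ry":0,"rz":0,"hand":0.01},{"dx":0,"dy":0,"dz":0,"rx":0,"ry":0,"rz":0,"hand":0},{"dx":0,"dy":0,"dz":0,"rx":0,"ry":0,"rz":0,"hand":0},{"dx":0,"dy":0,"dz":0,"rx":0,"ry":0,"rz":0,"hand":0}]' 80
```

```text
clock: 4.55
position: [0.5035, 0.259, 0.0851]
ee_rot: [-0.002, 0.585, 0.811, -0.003]
contact_force: [-0.8, -0.4, 0.2]
width: 0.085
gripper_force: 0.0
clock: 5.22
position: [0.5063, 0.2601, 0.0893]
ee_rot: [0.0, 0.585, 0.811, 0.001]
contact_force: [-0.3, 0.3, 5.4]
width: 0.0188
gripper_force: 79.3
```

Gripped at 18.8 mm. I'll lift gently.

```bash
python3 -m pendant '[{"dx":0,"dy":0,"dz":-0.005,"rx":0,"ry":0,"rz":0,"hand":0},{"dx":0,"dy":0,"dz":-0.010,"rx":0,"ry":0,"rz":0,"hand":0},{"dx":0,"dy":0,"dz":-0.015,"rx":0,"ry":0,"rz":0,"hand":0},{"dx":0,"dy":0,"dz":-0.02,"rx":0,"ry":0,"rz":0,"hand":0},{"dx":0,"dy":0,"dz":-0.02,"rx":0,"ry":0,"rz":0,"hand":0},{"dx":0,"dy":0,"dz":-0.02,"rx":0,"ry":0,"rz":0,"hand":0},{"dx":0,"dy":0,"dz":-0.015,"rx":0,"ry":0,"rz":0,"hand":0},{"dx":0,"dy":0,"dz":-0.010,"rx":0,"ry":0,"rz":0,"hand":0},{"dx":0,"dy":0,"dz":-0.005,"rx":0,"ry":0,"rz":0,"hand":0},{"dx":0,"dy":0,"dz":0,"rx":0,"ry":0,"rz":0,"hand":0}]'
python3 - <<'E'
from h import *
st=manip.get_state(); print(st['contact_force'],st['moment'])
im=manip.get_image('wrist'); s=manip.get_image('side')
save('pics/lift.png',np.hstack([im['frame'][90:384,150:400],s['frame'][90:384,130:380]]))
E
```

```text
clock: 6.05
position: [0.5061, 0.26, 0.2091]
ee_rot: [0.0, 0.585, 0.811, 0.001]
contact_force: [0.1, -0.2, -4.1]
width: 0.0188
gripper_force: 78.4
[ 0.05446259 -0.16646823 -4.13054306] [ 0.06061859 -0.01565091  0.04947819]
```

View pics/lift.png

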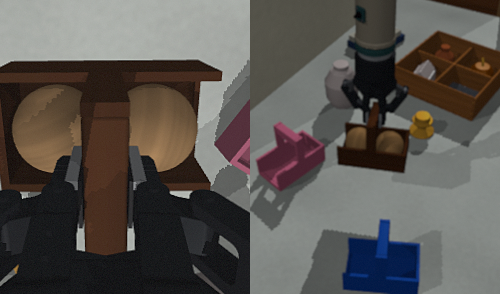

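The caddy hangs level with both balls in it, in the wrist crop at (50,130) and (162,125). Next I'll carry it over to the box with ramped speed.

```bash
python3 -m pendant '[{"dx":-0.0051,"dy":-0.0031,"dz":0,"rx":0,"ry":0,"rz":0,"hand":0},{"dx":-0.0102,"dy":-0.0062,"dz":0,"rx":0,"ry":0,"rz":0,"hand":0},{"dx":-0.0102,"dy":-0.0062,"dz":0,"rx":0,"ry":0,"rz":0,"hand":0},{"dx":-0.0154,"dy":-0.0094,"dz":0,"rx":0,"ry":0,"rz":0,"hand":0},{"dx":-0.0205,"dy":-0.0125,"dz":0,"rx":0,"ry":0,"rz":0,"hand":0},{"dx":-0.0256,"dy":-0.0156,"dz":0,"rx":0,"ry":0,"rz":0,"hand":0},{"dx":-0.0256,"dy":-0.0156,"dz":0,"rx":0,"ry":0,"rz":0,"hand":0},{"dx":-0.0256,"dy":-0.0156,"dz":0,"rx":0,"ry":0,"rz":0,"hand":0},{"dx":-0.0256,"dy":-0.0156,"dz":0,"rx":0,"ry":0,"rz":0,"hand":0},{"dx":-0.0256,"dy":-0.0156,"dz":0,"rx":0,"ry":0,"rz":0,"hand":0},{"dx":-0.0256,"dy":-0.0156,"dz":0,"rx":0,"ry":0,"rz":0,"hand":0},{"dx":-0.0256,"dy":-0.0156,"dz":0,"rx":0,"ry":0,"rz":0,"hand":0}]'
python3 -m pendant '[{"dx":-0.0256,"dy":-0.0156,"dz":0,"rx":0,"ry":0,"rz":0,"hand":0},{"dx":-0.0256,"dy":-0.0156,"dz":0,"rx":0,"ry":0,"rz":0,"hand":0},{"dx":-0.0256,"dy":-0.0156,"dz":0,"rx":0,"ry":0,"rz":0,"hand":0},{"dx":-0.0205,"dy":-0.0125,"dz":0,"rx":0,"ry":0,"rz":0,"hand":0},{"dx":-0.0154,"dy":-0.0094,"dz":0,"rx":0,"ry":0,"rz":0,"hand":0},{"dx":-0.0102,"dy":-0.0062,"dz":0,"rx":0,"ry":0,"rz":0,"hand":0},{"dx":-0.0051,"dy":-0.0031,"dz":0,"rx":0,"ry":0,"rz":0,"hand":0},{"dx":-0.0051,"dy":-0.0031,"dz":0,"rx":0,"ry":0,"rz":0,"hand":0}]'
python3 -m pendant '[{"dx":0,"dy":0,"dz":0,"rx":0,"ry":0,"rz":1,"hand":0},{"dx":0,"dy":0,"dz":0,"rx":0,"ry":0,"rz":2,"hand":0},{"dx":0,"dy":0,"dz":0,"rx":0,"ry":0,"rz":3,"hand":0},{"dx":0,"dy":0,"dz":0,"rx":0,"ry":0,"rz":3.5,"hand":0},{"dx":0,"dy":0,"dz":0,"rx":0,"ry":0,"rz":3.5,"hand":0},{"dx":0,"dy":0,"dz":0,"rx":0,"ry":0,"rz":3.5,"hand":0},{"dx":0,"dy":0,"dz":0,"rx":0,"ry":0,"rz":3.1,"hand":0},{"dx":0,"dy":0,"dz":0,"rx":0,"ry":0,"rz":3,"hand":0},{"dx":0,"dy":0,"dz":0,"rx":0,"ry":0,"rz":2,"hand":0},{"dx":0,"dy":0,"dz":0,"rx":0,"ry":0,"rz":1,"hand":0},{"dx":0,"dy":0,"dz":0,"rx":0,"ry":0,"rz":0,"hand":0},{"dx":0,"dy":0,"dz":0,"rx":0,"ry":0,"rz":0,"hand":0}]'
python3 - <<'E'
from h import *
st=manip.get_state(); print(st['qpos'].round(3),st['position'],st['contact_force'],rot(st['ee_rot']).round(3).tolist())
im=manip.get_image('wrist'); s=manip.get_image('side');np.save('w2.npy',[im,st],allow_pickle=True)
save('pics/over.png',np.hstack([im['frame'][:,:],s['frame'][50:434,230:480][:334].repeat(1,0)[:384] if 0 else cv2.copyMakeBorder(s['frame'][50:,230:480],0,50,0,0,0)]))
E
```

```text
clock: 7.15
position: [0.441, -0.0169, 0.2081]
ee_rot: [-0.0, 0.585, 0.811, -0.001]
contact_force: [0.9, -0.1, -4.2]
width: 0.0186
gripper_force: 78.4
clock: 7.82
position: [0.4069, -0.1673, 0.2081]
ee_rot: [-0.0, 0.585, 0.811, -0.0]
contact_force: [-0.2, 0.1, -4.2]
width: 0.0188
gripper_force: 78.4
clock: 8.82
position: [0.4081, -0.1662, 0.2083]
ee_rot: [-0.0, 0.749, 0.662, 0.0]
contact_force: [-0.1, 0.1, -3.6]
width: 0.0184
gripper_force: 78.4
[-0.545  0.088  1.807  0.     1.247 -0.421] [ 0.40808238 -0.16619368  0.20827882] [-0.12098306  0.08288171 -3.57886757] [[0.123, 0.992, 0.0], [0.992, -0.123, 0.0], [0.0, -0.0, -1.0]]
```

View pics/over.png

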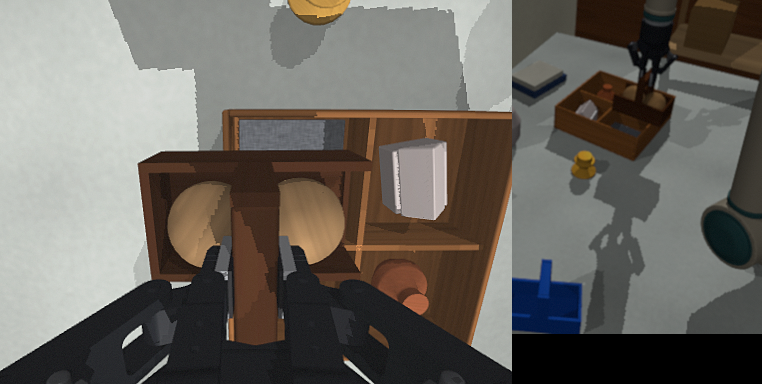

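Both balls are still aboard. The box corner is at (224,110), the x-divider joins the left rim at about (371,115), and the divider crossing is near (361,246). I'll check the cell position from this view.

```bash
python3 - <<'E'
from h import *
im,st=np.load('w2.npy',allow_pickle=True); c=cam(im,st)
P=onplane(c,[[224,110],[371,115],[361,246],[480,247]],.08); print(P.round(4).tolist())
a=np.deg2rad(-7.2);Rm=np.array([[np.cos(a),-np.sin(a)],[np.sin(a),np.cos(a)]])
for o in((-.069,.069),(.066,.069),(.066,-.066)): print((np.array([.4485,-.172])+Rm@o).round(4))
for th in (25,30,35,40,45,50):
    t=np.deg2rad(th); print(th,[(round(x*np.cos(t)+z*np.sin(t),4),round(-x*np.sin(t)+z*np.cos(t),4)) for x,z in((.069,-.0785),(.071,-.0885))])
E
```

```text
[[0.3891, -0.094, 0.08], [0.5145, -0.1135, 0.08], [0.5028, -0.2372, 0.08], [0.6212, -0.2536, 0.08]]
[ 0.3887 -0.0949]
[ 0.5226 -0.1118]
[ 0.5057 -0.2458]
25 [(np.float64(0.0294), np.float64(-0.1003)), (np.float64(0.0269), np.float64(-0.1102))]
30 [(np.float64(0.0205), np.float64(-0.1025)), (np.float64(0.0172), np.float64(-0.1121))]
35 [(np.float64(0.0115), np.float64(-0.1039)), (np.float64(0.0074), np.float64(-0.1132))]
40 [(np.float64(0.0024), np.float64(-0.1045)), (np.float64(-0.0025), np.float64(-0.1134))]
45 [(np.float64(-0.0067), np.float64(-0.1043)), (np.float64(-0.0124), np.float64(-0.1128))]
50 [(np.float64(-0.0158), np.float64(-0.1033)), (np.float64(-0.0222), np.float64(-0.1113))]
```

The points agree with the estimate (corner within 1 mm), so I'll lower and tip.

```bash
python3 -m pendant '[{"dx":0,"dy":0,"dz":0.004,"rx":0,"ry":0,"rz":0,"hand":0},{"dx":0,"dy":0,"dz":0.007,"rx":0,"ry":0,"rz":0,"hand":0},{"dx":0,"dy":0,"dz":0.007,"rx":0,"ry":0,"rz":0,"hand":0},{"dx":0,"dy":0,"dz":0.004,"rx":0,"ry":0,"rz":0,"hand":0},{"dx":0,"dy":0,"dz":0,"rx":1,"ry":0,"rz":0,"hand":0},{"dx":0,"dy":0,"dz":0,"rx":2,"ry":0,"rz":0,"hand":0},{"dx":0,"dy":0,"dz":0,"rx":3,"ry":0,"rz":0,"hand":0},{"dx":0,"dy":0,"dz":0,"rx":3,"ry":0,"rz":0,"hand":0},{"dx":0,"dy":0,"dz":0,"rx":3,"ry":0,"rz":0,"hand":0},{"dx":0,"dy":0,"dz":0,"rx":3,"ry":0,"rz":0,"hand":0},{"dx":0,"dy":0,"dz":0,"rx":3,"ry":0,"rz":0,"hand":0},{"dx":0,"dy":0,"dz":0,"rx":2,"ry":0,"rz":0,"hand":0}]'
python3 -m pendant '[{"dx":0,"dy":0,"dz":0,"rx":1.5,"ry":0,"rz":0,"hand":0},{"dx":0,"dy":0,"dz":0,"rx":1.5,"ry":0,"rz":0,"hand":0},{"dx":0,"dy":0,"dz":0,"rx":1.5,"ry":0,"rz":0,"hand":0},{"dx":0,"dy":0,"dz":0,"rx":1.5,"ry":0,"rz":0,"hand":0},{"dx":0,"dy":0,"dz":0,"rx":1.5,"ry":0,"rz":0,"hand":0},{"dx":0,"dy":0,"dz":0,"rx":1.5,"ry":0,"rz":0,"hand":0},{"dx":0,"dy":0,"dz":0,"rx":1,"ry":0,"rz":0,"hand":0},{"dx":0,"dy":0,"dz":0,"rx":1,"ry":0,"rz":0,"hand":0},{"dx":0,"dy":0,"dz":0,"rx":1,"ry":0,"rz":0,"hand":0},{"dx":0,"dy":0,"dz":0,"rx":0,"ry":0,"rz":0,"hand":0},{"dx":0,"dy":0,"dz":0,"rx":0,"ry":0,"rz":0,"hand":0},{"dx":0,"dy":0,"dz":0,"rx":0,"ry":0,"rz":0,"hand":0}]'
python3 - <<'E'
from h import *
st=manip.get_state(); print(st['qpos'].round(3),st['contact_force'],rot(st['ee_rot']).round(3).tolist())
im=manip.get_image('wrist'); s=manip.get_image('side')
save('pics/pour.png',np.hstack([im['frame'],cv2.resize(s['frame'][50:242,275:419],(288,384))]))
E
```

```text
clock: 9.92
position: [0.4097, -0.1671, 0.1859]
ee_rot: [-0.13, 0.738, 0.652, -0.115]
contact_force: [1.4, -0.1, -5.2]
width: 0.0189
gripper_force: 79.3
clock: 10.92
position: [0.408, -0.1666, 0.1864]
ee_rot: [-0.207, 0.721, 0.636, -0.182]
contact_force: [-0.1, -0.4, -2.2]
width: 0.0186
gripper_force: 79.5
[-0.418  0.423  1.536 -0.156  1.719 -0.274] [-0.07931363 -0.39235033 -2.20746724] [[0.124, 0.841, -0.526], [0.992, -0.106, 0.066], [-0.0, -0.53, -0.848]]
```

View pics/pour.png

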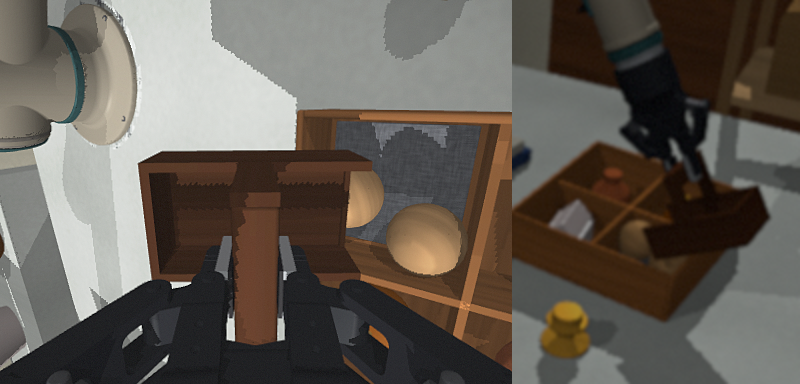

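Both balls lie in the felt-lined cell, at (363,197) and (425,240), and the caddy is empty. I'll raise it, level it and carry it back.

```bash
python3 -m pendant '[{"dx":0,"dy":-0.0053,"dz":-0.0085,"rx":0,"ry":0,"rz":0,"hand":0},{"dx":0,"dy":-0.0106,"dz":-0.017,"rx":0,"ry":0,"rz":0,"hand":0},{"dx":0,"dy":-0.0106,"dz":-0.017,"rx":0,"ry":0,"rz":0,"hand":0},{"dx":0,"dy":-0.0106,"dz":-0.017,"rx":0,"ry":0,"rz":0,"hand":0},{"dx":0,"dy":-0.0053,"dz":-0.0085,"rx":0,"ry":0,"rz":0,"hand":0},{"dx":0,"dy":0,"dz":0,"rx":-4,"ry":0,"rz":0,"hand":0},{"dx":0,"dy":0,"dz":0,"rx":-6,"ry":0,"rz":0,"hand":0},{"dx":0,"dy":0,"dz":0,"rx":-6,"ry":0,"rz":0,"hand":0},{"dx":0,"dy":0,"dz":0,"rx":-6,"ry":0,"rz":0,"hand":0},{"dx":0,"dy":0,"dz":0,"rx":-6,"ry":0,"rz":0,"hand":0},{"dx":0,"dy":0,"dz":0,"rx":-4,"ry":0,"rz":0,"hand":0},{"dx":0,"dy":0,"dz":0,"rx":0,"ry":0,"rz":0,"hand":0}]'
python3 -m pendant '[{"dx":0.01,"dy":0.001,"dz":0,"rx":0,"ry":0,"rz":0,"hand":0},{"dx":0.02,"dy":0.001,"dz":0,"rx":0,"ry":0,"rz":0,"hand":0},{"dx":0.03,"dy":0.002,"dz":0,"rx":0,"ry":0,"rz":0,"hand":0},{"dx":0.03,"dy":0.002,"dz":0,"rx":0,"ry":0,"rz":0,"hand":0},{"dx":0.03,"dy":0.002,"dz":0,"rx":0,"ry":0,"rz":0,"hand":0},{"dx":0.03,"dy":0.002,"dz":0,"rx":0,"ry":0,"rz":0,"hand":0},{"dx":0.03,"dy":0.002,"dz":0,"rx":0,"ry":0,"rz":0,"hand":0},{"dx":0.03,"dy":0.002,"dz":0,"rx":0,"ry":0,"rz":0,"hand":0},{"dx":0.03,"dy":0.002,"dz":0,"rx":0,"ry":0,"rz":0,"hand":0},{"dx":0.03,"dy":0.002,"dz":0,"rx":0,"ry":0,"rz":0,"hand":0},{"dx":0.03,"dy":0.002,"dz":0,"rx":0,"ry":0,"rz":0,"hand":0},{"dx":0.03,"dy":0.002,"dz":0,"rx":0,"ry":0,"rz":0,"hand":0}]'
python3 -m pendant '[{"dx":0.03,"dy":0.002,"dz":0,"rx":0,"ry":0,"rz":0,"hand":0},{"dx":0.03,"dy":0.002,"dz":0,"rx":0,"ry":0,"rz":0,"hand":0},{"dx":0.02,"dy":0.002,"dz":0,"rx":0,"ry":0,"rz":0,"hand":0},{"dx":0.01,"dy":0.001,"dz":0,"rx":0,"ry":0,"rz":0,"hand":0},{"dx":0,"dy":0,"dz":0,"rx":0,"ry":0,"rz":0,"hand":0},{"dx":0,"dy":0,"dz":0,"rx":0,"ry":0,"rz":0,"hand":0}]'
python3 - <<'E'
from h import *
st=manip.get_state(); print(st['contact_force'],rot(st['ee_rot']).round(3).tolist())
im=manip.get_image('top'); g=im['frame']; s=manip.get_image('side')['frame']
save('pics/back.png',np.hstack([g,cv2.resize(s[:,180:372],(192,384))]))
E
```

```text
clock: 12.02
position: [0.4044, -0.1653, 0.2675]
ee_rot: [0.0, 0.75, 0.661, -0.0]
contact_force: [-0.8, 0.0, -2.6]
width: 0.0187
gripper_force: 79.5
clock: 13.02
position: [0.4714, 0.1608, 0.2656]
ee_rot: [-0.001, 0.749, 0.662, -0.002]
contact_force: [1.2, 0.3, -2.3]
width: 0.0189
gripper_force: 79.5
clock: 13.52
position: [0.489, 0.2466, 0.2654]
ee_rot: [0.0, 0.749, 0.662, -0.002]
contact_force: [-0.0, -1.2, -1.6]
width: 0.0184
gripper_force: 79.5
[-0.0065436  -1.22320106 -1.61574967] [[0.123, 0.992, -0.003], [0.992, -0.123, -0.002], [-0.003, -0.002, -1.0]]
```

View pics/back.png

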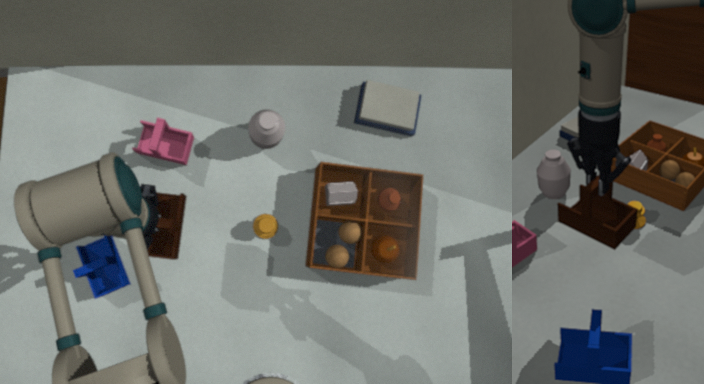

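Both balls rest in the cell at (348,232) and (337,257), the ornaments are undisturbed, and the spot below the caddy is clear. I'll set it down.

```bash
python3 -m pendant '[{"dx":0,"dy":0,"dz":0.01,"rx":0,"ry":0,"rz":0,"hand":0},{"dx":0,"dy":0,"dz":0.02,"rx":0,"ry":0,"rz":0,"hand":0},{"dx":0,"dy":0,"dz":0.025,"rx":0,"ry":0,"rz":0,"hand":0},{"dx":0,"dy":0,"dz":0.025,"rx":0,"ry":0,"rz":0,"hand":0},{"dx":0,"dy":0,"dz":0.025,"rx":0,"ry":0,"rz":0,"hand":0},{"dx":0,"dy":0,"dz":0.025,"rx":0,"ry":0,"rz":0,"hand":0},{"dx":0,"dy":0,"dz":0.02,"rx":0,"ry":0,"rz":0,"hand":0},{"dx":0,"dy":0,"dz":0.012,"rx":0,"ry":0,"rz":0,"hand":0},{"dx":0,"dy":0,"dz":0.008,"rx":0,"ry":0,"rz":0,"hand":0},{"dx":0,"dy":0,"dz":0.003,"rx":0,"ry":0,"rz":0,"hand":0},{"dx":0,"dy":0,"dz":0,"rx":0,"ry":0,"rz":0,"hand":0},{"dx":0,"dy":0,"dz":0,"rx":0,"ry":0,"rz":0,"hand":0}]'
python3 -m pendant '[{"dx":0,"dy":0,"dz":0.001,"rx":0,"ry":0,"rz":0,"hand":0},{"dx":0,"dy":0,"dz":0.001,"rx":0,"ry":0,"rz":0,"hand":0},{"dx":0,"dy":0,"dz":0,"rx":0,"ry":0,"rz":0,"hand":0}]'
```

```text
clock: 14.62
position: [0.4898, 0.2463, 0.0941]
ee_rot: [0.0, 0.75, 0.661, 0.001]
contact_force: [-0.6, 0.3, -1.8]
width: 0.0186
gripper_force: 79.4
clock: 14.87
position: [0.4895, 0.2466, 0.0919]
ee_rot: [0.0, 0.75, 0.662, 0.0]
contact_force: [0.2, -0.1, -1.9]
width: 0.0186
gripper_force: 79.4
```

```bash
python3 -m pendant '[{"dx":0,"dy":0,"dz":0.001,"rx":0,"ry":0,"rz":0,"hand":0},{"dx":0,"dy":0,"dz":0.001,"rx":0,"ry":0,"rz":0,"hand":0},{"dx":0,"dy":0,"dz":0,"rx":0,"ry":0,"rz":0,"hand":0}]'; python3 -m pendant '[{"dx":0,"dy":0,"dz":0.0007,"rx":0,"ry":0,"rz":0,"hand":0},{"dx":0,"dy":0,"dz":0,"rx":0,"ry":0,"rz":0,"hand":0},{"dx":0,"dy":0,"dz":0,"rx":0,"ry":0,"rz":0,"hand":0}]'
```

```text
clock: 15.12
position: [0.4892, 0.2465, 0.0894]
ee_rot: [0.0, 0.75, 0.662, 0.0]
contact_force: [-0.6, 0.5, -2.8]
width: 0.0187
gripper_force: 79.5
clock: 15.37
position: [0.4892, 0.2466, 0.0893]
ee_rot: [0.0, 0.75, 0.662, 0.0]
contact_force: [-1.9, -0.7, 4.7]
width: 0.0185
gripper_force: 80.4
```

It has touched down (+4.7 N). I'll release and withdraw upward.

```bash
python3 -m pendant '[{"dx":0,"dy":0,"dz":0,"rx":0,"ry":0,"rz":0,"hand":0.022},{"dx":0,"dy":0,"dz":0,"rx":0,"ry":0,"rz":0,"hand":0.03},{"dx":0,"dy":0,"dz":0,"rx":0,"ry":0,"rz":0,"hand":0.05},{"dx":0,"dy":0,"dz":0,"rx":0,"ry":0,"rz":0,"hand":0.07},{"dx":0,"dy":0,"dz":0,"rx":0,"ry":0,"rz":0,"hand":0.085},{"dx":0,"dy":0,"dz":0,"rx":0,"ry":0,"rz":0,"hand":0.085},{"dx":0,"dy":0,"dz":0,"rx":0,"ry":0,"rz":0,"hand":0.085}]' 20
python3 -m pendant '[{"dx":0,"dy":0,"dz":-0.01,"rx":0,"ry":0,"rz":0,"hand":0.085},{"dx":0,"dy":0,"dz":-0.02,"rx":0,"ry":0,"rz":0,"hand":0.085},{"dx":0,"dy":0,"dz":-0.02,"rx":0,"ry":0,"rz":0,"hand":0.085},{"dx":0,"dy":0,"dz":-0.02,"rx":0,"ry":0,"rz":0,"hand":0.085},{"dx":0,"dy":0,"dz":-0.02,"rx":0,"ry":0,"rz":0,"hand":0.085},{"dx":0,"dy":0,"dz":-0.02,"rx":0,"ry":0,"rz":0,"hand":0.085},{"dx":0,"dy":0,"dz":-0.02,"rx":0,"ry":0,"rz":0,"hand":0.085},{"dx":0,"dy":0,"dz":-0.02,"rx":0,"ry":0,"rz":0,"hand":0.085},{"dx":0,"dy":0,"dz":-0.01,"rx":0,"ry":0,"rz":0,"hand":0.085},{"dx":0,"dy":0,"dz":0,"rx":0,"ry":0,"rz":0,"hand":0.085},{"dx":0,"dy":0,"dz":0,"rx":0,"ry":0,"rz":0,"hand":0.085},{"dx":0,"dy":0,"dz":0,"rx":0,"ry":0,"rz":0,"hand":0.085}]'
python3 - <<'E'
from h import *
s=manip.get_image('side')['frame']; t=manip.get_image('top')['frame']
save('pics/end.png',np.hstack([s[:,100:450],t[:,70:430]]))
E
```

```text
clock: 15.95
position: [0.4892, 0.2464, 0.0886]
ee_rot: [0.0, 0.75, 0.662, -0.0]
contact_force: [0.4, -0.0, 0.9]
width: 0.0847
gripper_force: 0.0
clock: 16.95
position: [0.4884, 0.2462, 0.2475]
ee_rot: [-0.0, 0.75, 0.662, -0.001]
contact_force: [-0.1, 0.3, -1.4]
width: 0.0849
gripper_force: 0.0
```

View pics/end.png

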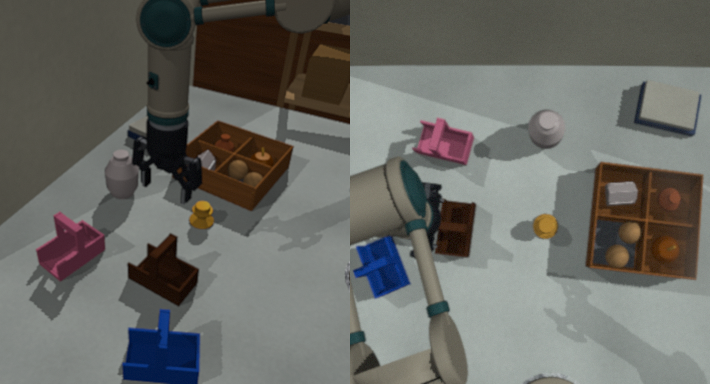

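The empty caddy stands upright at (163,270), clear of the gripper. Both balls are in the cell and nothing else has moved.

```bash
python3 -c "from rig import manip; print(manip.sign_off())"
```

```text
the job is handed in; nothing more can be done
None
```

Job handed in at about 17 s of robot time: both balls are in the felt-lined cell, and the empty caddy stands upright on the sideboard, released, with nothing else disturbed in the final pictures.

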